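Chock the empty wire reel on the sloping ramp

ROBOT

A 6-joint arm with a two-finger parallel gripper is mounted at the origin on a cart in front of the work surface, level with it; the furniture and walls round the work are solid. World frame = base frame: x ahead of the robot, y to its left, z up, the work surface at z = 0. Lengths are in m, angles in rad, forces in N, time in s.
With the tool pointing down it reaches from about 0.3 to 0.875 m from the base axis. Payload 6.4 kg.
Tool frame: the origin (TCP) lies midway between the tips of the shut fingers; the grasp point (between the pads) lies 19 mm behind it; x points along the fingers, y is the direction in which the jaws open and shut, and the axes are right-handed (so a half turn about x gives the same grasp; the last joint's range is limited). The gripper opens to 85 mm and grips with 20 to 120 N. Pads are 22 mm wide; open, the fingers measure 114 mm over their backs; the gripper's body (76 mm by 85 mm) begins 54 mm behind the grasp point. The pads swing forward as they close: fully open they stand 13 mm farther back than shut.
Start: joints at [-1.441, 0.181, 1.607, -0, 1.354, -0.206], TCP at [0.189, -0.543, 0.231] pointing down, gripper open.
Joint ranges: [-2.99, 2.99], [-0.89, 2.07], [0.3, 2.58], [-1.14, 4.28], [0, 2.63], [-3.12, 3.12]. Speed limits (rad/s): [2.57, 2.57, 3.01, 3.14, 3.14, 3.14].

INTERFACE

Orientations are given as a unit quaternion [w, x, y, z].
In Python, from bench import ctrl gives the robot as it stands.
- The arm moves only by the tool step_arm, never from a script. Its argument "motion" is a list of rows, each a list of 7 numbers: the shift along the tool's x, y, z in mm, then the turn, a rotation vector about the tool's x, y, z in degrees, then the closure in counts, from 0 (fully open) to 255 (shut). In form: [[tx, ty, tz, rx, ry, rz, hand], ...]. A call has 1 to 10 rows; each row is the pose to reach, as a shift and turn from the pose commanded when the call began, along the tool's axes at that moment; what a row does not reach only later rows make up. A row lasts 1/8 s, in which the tool goes at most 62.5 mm and 10.7 degrees, less where a joint would pass 70% of its speed; a pose out of reach is approached as far as the arm can. A call with a gripper value outside its range is refused whole. The fingers move at their own pace and stop on an object; the grip force is fixed at half the most. Time passes only in rows, so rows that repeat a pose let the fingers close. It gives the time, the measured TCP pose, the force and the opening at its end, in the units of the state.
- ctrl.get_obs(): the state, without advancing time (a new reading comes with each control period).
- ctrl.camera(name): name is "scene" or "top" or "wrist"; returns (picture, depth): 420x560x3 uint8, red, green, blue; 420x560 float32, m along the optical axis (not along the pixel's ray), 0 where there is no reading.
- ctrl.camera_info(name): a dict with "fx", "fy", "cx", "cy" (pixels), "T" (4x4, takes a point from camera to world coordinates); the wrist camera has in their place "hand_eye" (4x4, takes a point from camera to tool coordinates, whose origin is the TCP and whose axes are the tool frame's). Camera axes: x right, y down, z forward; pixel columns grow to the right and rows downward; lengths in m; the calibration is good to about 2 mm. A picture is of the moment at which its call begins: read the wrist's pose just before it. camera_info takes no time and is no camera call.
- ctrl.hand_in(): hands the job in, once; it reports no verdict.
The state is a dict: "time_s": time; "q": joint angles; "dq": joint speeds; "joint_efforts": joint torques, N m; "eef_pos": TCP position; "eef_rot": TCP orientation; "wrist_force": force on the tool from outside, world axes, zero at the start; "torque": the same for the moment, N m; "opening": opening from 0.0 (shut) to 1.0 (fully open).
Only numpy, scipy, OpenCV 4.12 (cv2) and the standard library are available. Lean on these libraries where they do the work, as an engineer would, in place of code of your own. Each camera call takes 0.05 s, during which the arm holds its last target. There are 200 camera calls.

TASK

Park the empty steel reel on the sloping metal ramp so that it cannot roll off. First set both wooden wedge chocks on the ramp side by side, sloping faces uphill, one for each flange; then take the reel from its cradle, lay it gently across the ramp with each flange resting against the sloping face of its own chock, and only then let go, so that it stays put. Never let the reel run free or drop to the bench, and leave the other things on the bench where they are.

Things in the scene. Friction and masses are not known exactly. Their poses are not given: they have to be found in the camera images.
- ramp_deck (a point): middle of the upper surface of the ramp: a plain steel plate, 180 mm along the slope (x) and 200 mm wide (y), fixed to the bench, with no rails or lips. The x axis runs straight uphill along the surface, z is square to the surface; the slope is 7 degrees. This point is 27 mm above the bench. A reel put there without chocks rolls off.
- ramp_low (a point): middle of the low edge of the ramp's surface, 16 mm above the bench. Fixed motor parts up to 83 mm tall stand on the bench beyond the ramp's high edge and at its left rear.
- lead_cleaner: brush machine fixed at the middle and right of the bench, origin under its middle: it fills 136 mm to either side along x and 270 mm along y, up to 267 mm above the bench. A clamp lever stands up 57 mm in front (-x) of its middle, 230 mm high. Only a strip of bench is free in front of it: keep the arm and gripper in front of it when crossing from side to side.
- reel_center (a point): centre of the empty steel reel, 0.4 to 0.8 kg: bare hub 42 mm in diameter, 112 mm long, between two flanges 70 mm in diameter and 10 mm thick; its axis is this frame's y (x and z turn as it rolls). Grasp the hub across. At the start it lies in the cradle, axis 52 mm above the bench; on any surface its axis is 35 mm above that surface.
- cradle: fixed wooden cradle of the reel, origin under its middle, y along the reel's axis: base 76 x 134 mm (x, y), 8 mm thick; two end rests 12 mm thick, up to 38 mm high, hold the flanges only, leaving the hub free. Lift the reel straight up.
- flange_a (a point): centre of one flange, on the reel's axis, 61 mm from the reel's centre on its +y side
- flange_b (a point): centre of the other flange, 61 mm from the reel's centre on its -y side
- chock_1_mid (a point): one of two alike pale wooden wedge chocks, loose, 54 long (x), 40 wide (y), 32 mm tall; grasp across the 40 mm. Point: its centre, 16 mm up. x points to the thin end: flat top from x = -27 to +1.5 mm, then a face falling at 45 deg to a blunt nose 7 mm high at x = +26 mm. With chock and reel on one surface, a flange touches the slope when its centre is 48 mm along +x from here.
- chock_2_mid (a point): one of two alike pale wooden wedge chocks, loose, 54 long (x), 40 wide (y), 32 mm tall; grasp across the 40 mm. Point: its centre, 16 mm up. x points to the thin end: flat top from x = -27 to +1.5 mm, then a face falling at 45 deg to a blunt nose 7 mm high at x = +26 mm. With chock and reel on one surface, a flange touches the slope when its centre is 48 mm along +x from here.
- v_block_1_mid (a point): one of two steel V-blocks, 60x40x30 mm, a right-angled groove along its top: a bystander, about the size of a chock but no wedge; this point is about half-way up its middle
- v_block_2_mid (a point): one of two steel V-blocks, 60x40x30 mm, a right-angled groove along its top: a bystander, about the size of a chock but no wedge; this point is about half-way up its middle
- flux_bottle_mid (a point): squeeze bottle with a pointed cap, 44 mm across, 137 mm tall, upright: a bystander; this point is about half-way up its middle
- tape_roll_1_mid (a point): roll of marking tape lying flat, 94 mm across, 18 mm tall: a bystander; this point is about half-way up its middle
Things that resemble listed ones, but are neither listed nor needed, are in the scene too. What is shaped like the part that bears chock_1_mid but blue or yellow is not meant.

How it is judged:
By the outcome, as a careful person would: the job done as asked, in the order asked, and still so for the second after the job is handed in, with the robot touching nothing.
It also fails if it takes over 72 s, if anything falls off the work surface, if the arm or the gripper's body presses on something with over 40 N, if the wrist force passes 120 N, or if a joint passes its speed limit or range.

## Working session

There is one attempt and no reset: what is moved stays moved. The work goes in short steps, Python scripts to look and compute and a tool call to move; the robot and the scene stay as the last step left them, time stands still between calls to the robot, and variables do not carry over. Pictures are saved under pics/ and viewed, about 8 in all and at most 12, crops included, and the job is handed in when it is done.

Besides the shell and the picture viewer there is one more tool, called after "Request:" as name(argument=value, ...), one argument or row to a line, values as JSON. step_arm: Moves the arm, as the interface text tells. Its arguments: {"type":"object","properties":{"motion":{"type":"array","items":{"type":"array","items":{"type":"number"}}}},"required":["motion"]}

```bash
mkdir -p pics; cat > h.py <<'E'
import numpy as np, cv2
from bench import ctrl
from scipy.spatial.transform import Rotation as R
def rot(q): return R.from_quat([q[1],q[2],q[3],q[0]]).as_matrix()
def toolT():
    o=ctrl.get_obs(); T=np.eye(4); T[:3,:3]=rot(o['eef_rot']); T[:3,3]=o['eef_pos']; return T
def shot(name,fn=None):
    i=ctrl.camera_info(name)
    T=toolT()@np.array(i['hand_eye']) if name=='wrist' else np.array(i['T'])
    im,d=ctrl.camera(name)
    if fn: cv2.imwrite('pics/'+fn,cv2.cvtColor(im,cv2.COLOR_RGB2BGR)); np.savez('pics/'+fn[:-4],im=im,d=d,T=T,K=[i['fx'],i['fy'],i['cx'],i['cy']])
    return im,d,T,(i['fx'],i['fy'],i['cx'],i['cy'])
def cloud(d,T,K):
    v,u=np.mgrid[:d.shape[0],:d.shape[1]]
    P=np.stack([(u-K[2])/K[0]*d,(v-K[3])/K[1]*d,d],-1)
    P=P@T[:3,:3].T+T[:3,3]; P[d==0]=np.nan; return P
def load(fn):
    z=np.load('pics/'+fn+'.npz'); return z['im'],z['d'],z['T'],z['K']
def ray(u,v,T,K,z):
    r=T[:3,:3]@np.array([(u-K[2])/K[0],(v-K[3])/K[1],1]); return T[:3,3]+r*(z-T[2,3])/r[2]
E
python3 - <<'E'
from h import *
for n in ('top','scene'):
    im,d,T,K=shot(n,n+'1.png'); print(n,T.round(3).tolist(),K)
o=ctrl.get_obs(); print(o); print(ctrl.camera_info('wrist'))
E
```

```text
top [[0.022, -0.995, 0.095, 0.503], [-1.0, -0.023, -0.009, 0.034], [0.011, -0.095, -0.995, 1.209], [0.0, 0.0, 0.0, 1.0]] (412.0641730600726, 412.0641730600726, 272.6145464429506, 212.92246741334188)
scene [[-0.556, -0.589, 0.586, -0.212], [-0.831, 0.38, -0.406, 0.571], [0.016, -0.713, -0.701, 1.01], [0.0, 0.0, 0.0, 1.0]] (459.8657427463129, 459.8657427463129, 282.78876683787576, 214.7082503283876)
{'time_s': 0.1, 'q': array([-1.44127526e+00,  1.81450431e-01,  1.60791525e+00,  2.18547202e-05,
        1.35381635e+00, -2.06293052e-01]), 'dq': array([-0.00020369, -0.00189732, -0.00131352, -0.00017607,  0.00038631,
        0.00183245]), 'joint_efforts': array([ 1.86653810e-04, -4.45878482e+01, -3.52237487e+01, -1.85508761e-04,
        4.17261530e-03,  8.88801907e-06]), 'eef_pos': array([ 0.18944489, -0.5423636 ,  0.23047993]), 'eef_rot': array([ 0.11760822,  0.69719169,  0.11873067, -0.69713348]), 'wrist_force': array([-0.25193089, -0.21262216,  0.51497592]), 'torque': array([-0.04749361,  0.01871971,  0.06959142]), 'opening': 1.000477134980691}
{'fx': 334.0630074232028, 'fy': 334.0630074232028, 'cx': 280.0926641540226, 'cy': 211.57870783994161, 'hand_eye': array([[ 4.35396708e-04, -3.23746290e-01,  9.46143832e-01,
        -1.41705958e-01],
       [ 9.99999243e-01, -9.47610556e-04, -7.84428071e-04,
         4.42974182e-04],
       [ 1.15053156e-03,  9.46143457e-01,  3.23745632e-01,
        -8.18517422e-02],
       [ 0.00000000e+00,  0.00000000e+00,  0.00000000e+00,
         1.00000000e+00]])}
```

View pics/top1.png

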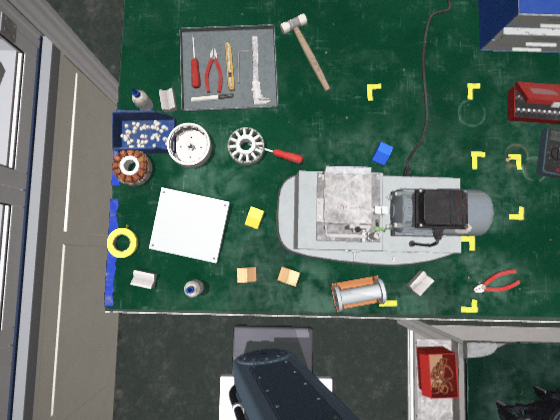

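View pics/scene1.png

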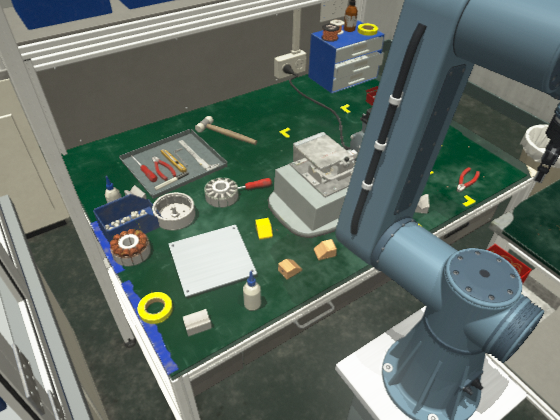

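Top view: the white ramp is at about (190,225). The two pale chocks are at (246,274) and (288,276), and the reel in its cradle at (360,292). The yellow (255,217) and blue (383,153) wedges are decoys. The V-blocks are at (143,279) and (421,284), with the flux bottle at (194,288).

```bash
python3 - <<'E'
from h import *
im,d,T,K=load('top1'); P=cloud(d,T,K)
hsv=cv2.cvtColor(im,cv2.COLOR_RGB2HSV)
# ramp
m=((hsv[...,1]<40)&(hsv[...,2]>170)).astype(np.uint8); m[:180]=0;m[270:]=0;m[:,:140]=0;m[:,240:]=0
n,l,s,c=cv2.connectedComponentsWithStats(m); k=1+np.argmax(s[1:,4]); mm=l==k
c_=max(cv2.findContours(mm.astype(np.uint8),0,2)[0],key=cv2.contourArea)
r=cv2.minAreaRect(c_); print('ramp px',r,cv2.boxPoints(r).round(1).tolist())
Q=P[cv2.erode(mm.astype(np.uint8),np.ones((7,7)))>0]; Q=Q[~np.isnan(Q[:,0])]
A=np.c_[Q[:,:2],np.ones(len(Q))]; co=np.linalg.lstsq(A,Q[:,2],rcond=None)[0]
print('plane',co,'slope',np.degrees(np.arctan(np.hypot(*co[:2]))),'uphill deg',np.degrees(np.arctan2(co[1],co[0])),'mean',Q.mean(0))
def onplane(u,v):
    rr=T[:3,:3]@np.array([(u-K[2])/K[0],(v-K[3])/K[1],1]);o=T[:3,3]
    t=(co[0]*o[0]+co[1]*o[1]+co[2]-o[2])/(rr[2]-co[0]*rr[0]-co[1]*rr[1]);return o+t*rr
B=[onplane(*p) for p in cv2.boxPoints(r)]
for b in B: print('corner',b.round(4))
print('centre',np.mean(B,0),[np.linalg.norm(B[i]-B[(i+1)%4]).round(4) for i in range(4)])
# chocks
g=P[330:300:-1,150:180]
for (u,v) in ((246,274),(288,276),(143,279)):
    w=P[v-16:v+17,u-18:u+19]; z=w[...,2]
    a=w[(z>.022)&(z<.045)]; b=w[(z>.006)&(z<.045)]
    print((u,v),'bench z',np.nanmedian(z[z<.006]),'all c',b.mean(0).round(4),'rect',[np.round(x,4).tolist() if not np.isscalar(x) else x for x in cv2.minAreaRect((b[:,:2]*1000).astype(np.float32))],'top c',a.mean(0).round(4),cv2.minAreaRect((a[:,:2]*1000).astype(np.float32)))
# reel
w=P[265:322,320:400].reshape(-1,3)
b=w[w[:,2]>.05]; print('reel hi',b.mean(0),b[:,2].max(),cv2.minAreaRect((b[:,:2]*1000).astype(np.float32)))
b=w[w[:,2]>.075]; print('flange tops',b.mean(0),cv2.minAreaRect((b[:,:2]*1000).astype(np.float32)))
b=[cv2.resize(im[v-30:v+31,u-40:u+41],None,fx=4.8,fy=4.8,interpolation=2) for u,v in((267,276),(360,290))]
i2,_,_,_=load('scene1'); e=cv2.resize(i2[225:286,265:346],(b[0].shape[1],b[0].shape[0]),interpolation=2)
cv2.imwrite('pics/crop1.png',cv2.cvtColor(np.vstack([np.hstack(b),np.hstack([e,e*0])]),cv2.COLOR_RGB2BGR))
E
```

```text
ramp px ((188.4481964111328, 224.69471740722656), (69.55732727050781, 63.00218200683594), 12.17145824432373) [[147.8000030517578, 248.1999969482422], [161.10000610351562, 186.60000610351562], [229.10000610351562, 201.1999969482422], [215.8000030517578, 262.79998779296875]]
plane [ 0.12082503 -0.02203327 -0.0372189 ] slope 7.001862598136922 uphill deg -10.334718990411366 mean [0.57707412 0.26341083 0.02670229]
corner [0.5073 0.3793 0.0157]
corner [0.6837 0.3438 0.0378]
corner [0.6459 0.148  0.0376]
corner [0.4696 0.1826 0.0155]
centre [0.57661093 0.2634121  0.0266463 ] [np.float64(0.1813), np.float64(0.1994), np.float64(0.181), np.float64(0.2002)]
(246, 274) bench z -0.0003555125719532093 all c [0.4402 0.0948 0.0256] rect [[439.6363, 95.07], [46.3442, 117.7887], 15.347670555114746] top c [0.4395 0.1013 0.0303] ((440.2320861816406, 98.73688507080078), (39.78193283081055, 42.28587341308594), 1.4594074487686157)
(288, 276) bench z -0.0005870245515832151 all c [ 0.438  -0.0257  0.0261] rect [[429.4509, -33.896], [74.0018, 63.3963], 88.09823608398438] top c [ 0.4359 -0.0321  0.0305] ((436.2483215332031, -30.768695831298828), (41.92375946044922, 39.61708068847656), 72.7787857055664)
(143, 279) bench z -0.00015569271898163706 all c [0.4212 0.385  0.0245] rect [[417.5477, 377.4476], [85.1094, 48.9737], 68.44967651367188] top c [0.4213 0.3876 0.0279] ((421.20880126953125, 387.669677734375), (59.91681671142578, 40.54619216918945), 78.76405334472656)
reel hi [ 0.39640792 -0.22088968  0.07027679] 0.08977089282956152 ((395.02392578125, -220.47291564941406), (67.89260864257812, 133.3278350830078), 11.356307029724121)
flange tops [ 0.39549131 -0.2210217   0.08202182] ((395.0908203125, -220.78359985351562), (52.17884826660156, 132.63363647460938), 11.376727104187012)
```

View pics/crop1.png

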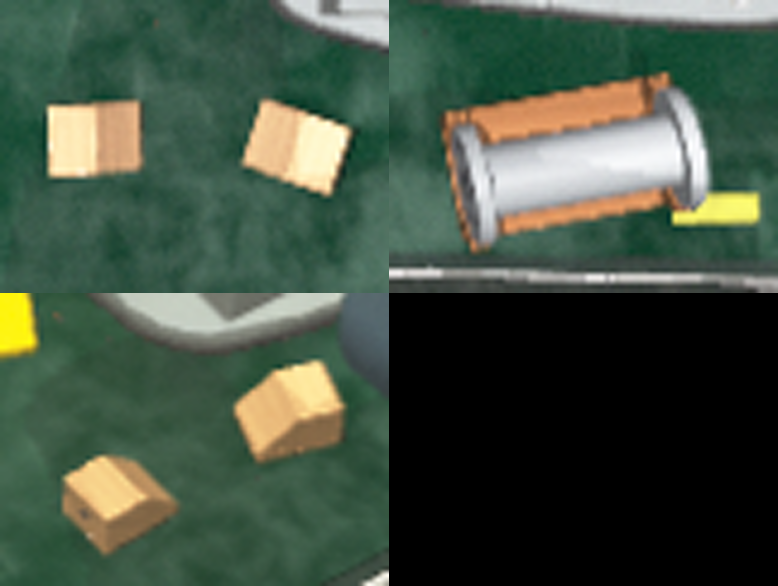

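The crop shows chock 1 (left) with its flat top toward +y and its thin end toward about -y. Chock 2 has its thin end toward +y/+x, about 73°. I'll take a closer wrist look over both chocks.

```bash
cat >> h.py <<'E'
UP=np.radians(-10.9); SL=np.radians(7.0); C=np.array([.5766,.2634,.0267])
RX=np.array([np.cos(SL)*np.cos(UP),np.cos(SL)*np.sin(UP),np.sin(SL)]); RY=np.array([-np.sin(UP),np.cos(UP),0]); RN=np.cross(RX,RY)
def mv(p,jaw,n=(0,0,1)):
    "tool shift (mm) and turn (deg) to TCP p, jaw direction vector, tool x = -n"
    x=-np.array(n,float); y=np.array(jaw,float); y-=x*(x@y); y/=np.linalg.norm(y)
    Rt=np.c_[x,y,np.cross(x,y)]; T=toolT()
    print('shift',((np.array(p)-T[:3,3])@T[:3,:3]*1000).round(1),'turn',np.degrees(R.from_matrix(T[:3,:3].T@Rt).as_rotvec()).round(1))
def hd(deg): a=np.radians(deg); return (np.cos(a),np.sin(a),0)
E
python3 - <<'E'
from h import *
T=toolT(); y=T[:3,1]; print('jaw heading',np.degrees(np.arctan2(y[1],y[0])),T[:3,0])
for h in (0,90,180,-90):
  print(h); mv((.33,-.15,.25),hd(h)); mv((.43,.03,.2),hd(h))
E
```

```text
jaw heading -70.75952327383548 [-1.84118793e-04  1.57881746e-03 -9.99998737e-01]
0
shift [ -18.9 -324.2 -262. ] turn [-70.8  -0.1   0.1]
shift [  31.3 -461.1 -415.7] turn [-70.8  -0.1   0.1]
90
shift [ -18.9 -324.2 -262. ] turn [-1.608e+02 -1.000e-01 -0.000e+00]
shift [  31.3 -461.1 -415.7] turn [-1.608e+02 -1.000e-01 -0.000e+00]
180
shift [ -18.9 -324.2 -262. ] turn [1.092e+02 1.000e-01 1.000e-01]
shift [  31.3 -461.1 -415.7] turn [1.092e+02 1.000e-01 1.000e-01]
-90
shift [ -18.9 -324.2 -262. ] turn [19.2 -0.   0.1]
shift [  31.3 -461.1 -415.7] turn [19.2 -0.   0.1]
```

Request:
step_arm(
  motion=[
    [-19, -324, -262, -71, 0, 0, 0],
    [-19, -324, -262, -71, 0, 0, 0],
    [-19, -324, -262, -71, 0, 0, 0],
    [-19, -324, -262, -71, 0, 0, 0],
    [-19, -324, -262, -71, 0, 0, 0],
    [-19, -324, -262, -71, 0, 0, 0],
    [-19, -324, -262, -71, 0, 0, 0],
    [31, -461, -415, -71, 0, 0, 0],
    [31, -461, -415, -71, 0, 0, 0],
    [31, -461, -415, -71, 0, 0, 0],
  ],
)

```text
time_s: 1.35
eef_pos: [0.4188, 0.0108, 0.2057]
eef_rot: [0.501, 0.499, 0.501, -0.499]
wrist_force: [0.1, -0.8, 0.5]
opening: 0.999
```

Request:
step_arm(
  motion=[
    [0, 0, 0, 0, 0, 0, 0],
    [0, 0, 0, 0, 0, 0, 0],
    [0, 0, 0, 0, 0, 0, 0],
  ],
)

```text
time_s: 1.72
eef_pos: [0.4181, 0.0075, 0.2063]
eef_rot: [0.501, 0.5, 0.5, -0.5]
wrist_force: [0.4, -1.5, 0.2]
opening: 1.003
```

```bash
python3 - <<'E'
from h import *
o=ctrl.get_obs();print(o['time_s'],o['eef_pos'],o['q'])
im,d,T,K=shot('wrist','w1.png')
E
```

```text
1.725 [0.41807787 0.00751318 0.20625713] [-2.67344349e-01 -1.64076827e-01  2.00682306e+00 -3.57016015e-04
  1.29824399e+00 -2.69176980e-01]
```

View pics/w1.png

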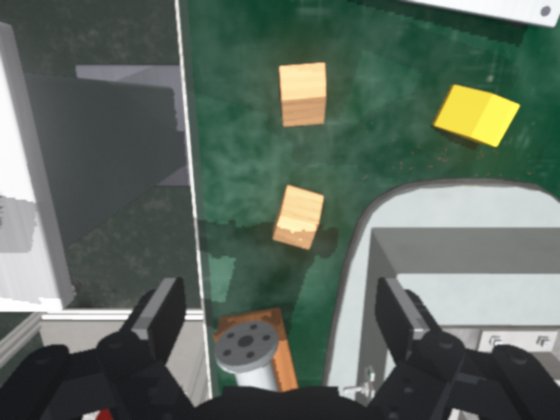

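The wrist view shows chock 1 at (303,94), with its dark slope toward -y. Chock 2 is at (299,216), partly in shadow. I'll confirm both with depth.

```bash
python3 - <<'E'
from h import *
im,d,T,K=load('w1'); P=cloud(d,T,K)
for (u,v) in ((303,94),(299,216)):
    w=P[v-45:v+46,u-45:u+46].reshape(-1,3); w=w[~np.isnan(w[:,0])]
    w=w[np.hypot(*(w[:,:2]-np.median(w[w[:,2]>.01],0)[:2]).T)<.05]
    f=w[(w[:,2]>.0285)&(w[:,2]<.04)]
    r=cv2.minAreaRect((f[:,:2]*1000).astype(np.float32))
    b=w[(w[:,2]>.005)&(w[:,2]<.04)]; s=w[(w[:,2]>.010)&(w[:,2]<.027)]
    print('top',f.mean(0).round(4),r,'all rect',cv2.minAreaRect((b[:,:2]*1000).astype(np.float32)),'slope c',s.mean(0).round(4))
    A=np.c_[s[:,:2],np.ones(len(s))]; co=np.linalg.lstsq(A,s[:,2],rcond=None)[0]; print('downhill',np.degrees(np.arctan2(-co[1],-co[0])),np.hypot(*co[:2]),len(f),len(s))
E
```

```text
top [0.4368 0.1025 0.031 ] ((437.0113525390625, 101.44442749023438), (40.019187927246094, 32.637447357177734), 4.175291538238525) all rect ((437.7626037597656, 91.09638977050781), (40.0504150390625, 53.42401885986328), 4.253269195556641) slope c [0.4387 0.0771 0.0188]
downhill -86.37788670643539 0.922126598262233 1677 753
top [ 0.4323 -0.0385  0.0309] ((432.56463623046875, -38.84375762939453), (32.5801887512207, 40.22046661376953), 72.36812591552734) all rect ((435.6569519042969, -28.681018829345703), (53.830780029296875, 40.1600227355957), 72.7664566040039) slope c [ 0.438  -0.0161  0.0187]
downhill 83.18475718293209 0.4137373516857484 1115 848
```

```bash
python3 - <<'E'
from h import *
a=np.radians(-85.8); m=np.array([.4378,.0911,0])-.005*np.array([np.cos(a),np.sin(a),0])
mv(m+[0,0,.07],hd(4.2)); mv(m+[0,0,.003],hd(4.2))
E
```

```text
shift [136.3  19.3 -88.7] turn [-4.1  0.  -0. ]
shift [203.3  19.3 -88.8] turn [-4.1  0.  -0. ]
```

Request:
step_arm(
  motion=[
    [136, 19.3, -88.7, -4.1, 0, 0, 0],
    [136, 19.3, -88.7, -4.1, 0, 0, 0],
    [136, 19.3, -88.7, -4.1, 0, 0, 0],
    [136, 19.3, -88.7, -4.1, 0, 0, 0],
    [136, 19.3, -88.7, -4.1, 0, 0, 0],
  ],
)

```text
time_s: 2.4
eef_pos: [0.4382, 0.0963, 0.0713]
eef_rot: [0.519, 0.481, 0.518, -0.481]
wrist_force: [0.6, -0.3, -0.1]
opening: 1.001
```

```bash
python3 - <<'E'
from h import *
a=np.radians(-85.8); m=np.array([.4378,.0911,0])-.005*np.array([np.cos(a),np.sin(a),0])
mv(m+[0,0,.003],hd(4.2))
E
```

```text
shift [68.3 -0.9  0.1] turn [ 0.1  0.  -0.1]
```

Request:
step_arm(
  motion=[
    [35, -0.9, 0, 0, 0, 0, 0],
    [68, -0.9, 0, 0, 0, 0, 0],
    [68, -0.9, 0, 0, 0, 0, 0],
    [68, -0.9, 0, 0, 0, 0, 200],
    [68, -0.9, 0, 0, 0, 0, 200],
    [68, -0.9, 0, 0, 0, 0, 200],
    [68, -0.9, 0, 0, 0, 0, 200],
    [68, -0.9, 0, 0, 0, 0, 200],
  ],
)

```text
time_s: 3.4
eef_pos: [0.4378, 0.0974, 0.0036]
eef_rot: [0.52, 0.481, 0.518, -0.48]
wrist_force: [-1.2, -0.7, 9.5]
opening: 0.458
```

```bash
python3 - <<'E'
from h import *
p=C-.0463*RX+.061*RY
T=toolT(); mv(T[:3,3]+[0,0,.15],T[:3,1])
mv(p+RN*.1236,RY,RN); mv(p+RN*.0336,RY,RN)
E
```

```text
shift [-1.5e+02  4.0e-01  1.0e-01] turn [-0.   0.  -0.2]
shift [-139.9  108.6 -229.8] turn [-74.7  -5.8   4.4]
shift [ -50.6  118.9 -227. ] turn [-74.7  -5.8   4.4]
```

Request:
step_arm(
  motion=[
    [-50, 0, 0, 0, 0, 0, 200],
    [-110, 0, 0, 0, 0, 0, 200],
    [-150, 0, 0, 0, 0, 0, 200],
    [-150, 50, -110, -35, -2.7, 2.1, 200],
    [-145, 90, -190, -60, -4.6, 3.5, 200],
    [-140, 109, -230, -74.7, -5.8, 4.4, 200],
    [-140, 109, -230, -74.7, -5.8, 4.4, 200],
    [-140, 109, -230, -74.7, -5.8, 4.4, 200],
    [-140, 109, -230, -74.7, -5.8, 4.4, 200],
    [-140, 109, -230, -74.7, -5.8, 4.4, 200],
  ],
)

```text
time_s: 4.65
eef_pos: [0.527, 0.3355, 0.1419]
eef_rot: [0.744, 0.06, 0.661, -0.069]
wrist_force: [-0.2, 0.3, -1.5]
opening: 0.458
```

Request:
step_arm(
  motion=[
    [0, 0, 0, 0, 0, 0, 200],
    [0, 0, 0, 0, 0, 0, 200],
    [0, 0, 0, 0, 0, 0, 200],
  ],
)

```text
time_s: 5.03
eef_pos: [0.5276, 0.3351, 0.1421]
eef_rot: [0.744, 0.064, 0.661, -0.072]
wrist_force: [0.4, 0.0, -1.4]
opening: 0.457
```

```bash
python3 - <<'E'
from h import *
p=C-.0463*RX+.061*RY
print(ctrl.get_obs()['q'])
mv(p+RN*.0336,RY,RN); mv(p+RN*.0036,RY,RN)
shot('wrist','w2.png')
E
```

```text
[ 0.41086017  0.32570879  1.624018   -0.07539867  1.09556046 -0.93677204]
shift [88.5 -0.1  1.2] turn [-0.1 -0.2  0. ]
shift [ 1.185e+02 -1.000e-01  1.300e+00] turn [-0.1 -0.2  0. ]
```

View pics/w2.png

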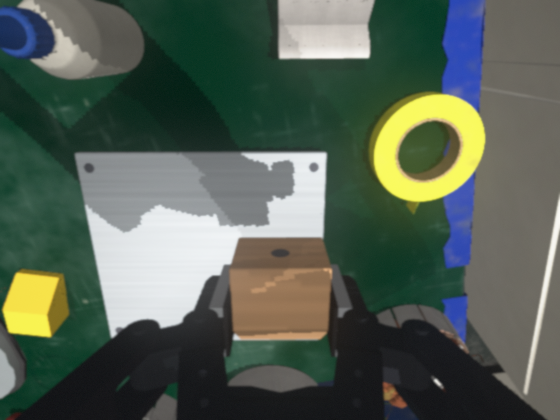

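The chock is held with its thick end downhill, and the ramp's low edge lies level in the image from (77,155) to (326,152). I'll check those corners against the ramp frame, then lower.

```bash
python3 - <<'E'
from h import *
im,d,T,K=load('w2')
for u,v in((77,155),(326,152)):
    p=ray(u,v,T,K,.016); q=p-C; print(p.round(4),(q@RX).round(4),(q@RY).round(4))
P=cloud(d,T,K); Q=P[170:230,110:180].reshape(-1,3); Q=Q[~np.isnan(Q[:,0])]; print('dev from plane mm',np.median((Q-C)@RN)*1000)
A=np.c_[Q[:,:2],np.ones(len(Q))]; print(np.linalg.lstsq(A,Q[:,2],rcond=None)[0])
E
```

```text
[0.4702 0.1818 0.016 ] -0.0897 -0.1003
[0.5055 0.3749 0.016 ] -0.0916 0.0961
dev from plane mm -0.4949074194314353
[ 0.11979322 -0.02245315 -0.03698324]
```

Request:
step_arm(
  motion=[
    [55, 0, 1.2, 0, 0, 0, 200],
    [100, 0, 1.2, 0, 0, 0, 200],
    [110, 0, 1.2, 0, 0, 0, 200],
    [110, 0, 1.2, 0, 0, 0, 200],
    [110, 0, 1.2, 0, 0, 0, 200],
  ],
)

```text
time_s: 5.7
eef_pos: [0.543, 0.3332, 0.0353]
eef_rot: [0.745, 0.063, 0.66, -0.07]
wrist_force: [-0.6, -0.1, -1.1]
opening: 0.457
```

```bash
python3 - <<'E'
from h import *
p=C-.0463*RX+.061*RY
mv(p+RN*.0036,RY,RN)
E
```

```text
shift [10.6 -1.2 -1.5] turn [ 0.  -0.  -0.1]
```

Request:
step_arm(
  motion=[
    [5, -1.2, -1.5, 0, 0, 0, 200],
    [8, -1.2, -1.5, 0, 0, 0, 200],
    [9.5, -1.2, -1.5, 0, 0, 0, 200],
    [9.5, -1.2, -1.5, 0, 0, 0, 200],
  ],
)

```text
time_s: 6.2
eef_pos: [0.5408, 0.3315, 0.0249]
eef_rot: [0.744, 0.063, 0.661, -0.071]
wrist_force: [-7.2, -3.0, 10.8]
opening: 0.459
```

Request:
step_arm(
  motion=[
    [9.5, -1.2, -1.5, 0, 0, 0, 100],
    [9.5, -1.2, -1.5, 0, 0, 0, 60],
    [9.5, -1.2, -1.5, 0, 0, 0, 60],
    [9.5, -1.2, -1.5, 0, 0, 0, 60],
    [-30, -1.2, -1.5, 0, 0, 0, 60],
    [-90, -1.2, -1.5, 0, 0, 0, 60],
    [-140, -1.2, -1.5, 0, 0, 0, 60],
    [-140, -1.2, -1.5, 0, 0, 0, 60],
    [-140, -1.2, -1.5, 0, 0, 0, 60],
  ],
)

```text
time_s: 7.32
eef_pos: [0.5225, 0.3333, 0.1613]
eef_rot: [0.744, 0.063, 0.661, -0.071]
wrist_force: [-0.2, -0.5, -0.6]
opening: 0.769
```

```bash
cat >> h.py <<'E'
def ramp_chock(n):
    im,d,T,K=load(n); P=cloud(d,T,K); q=P-C
    X,Y,Z=q@RX*1000,q@RY*1000,q@RN*1000
    hs=cv2.cvtColor(im,cv2.COLOR_RGB2HSV); 
    for s in (1,-1):
        m=(Z>28)&(Z<36)&(s*Y>25)&(s*Y<100)&(X>-85)&(X<20)
        if m.sum()<50: continue
        r=cv2.minAreaRect(np.c_[X[m],Y[m]].astype(np.float32)); print(s,'top centre',r,m.sum(),'z',np.median(Z[m]))
        m=(Z>6)&(Z<36)&(s*Y>25)&(s*Y<100)&(X>-85)&(X<20)
        print('   all',cv2.minAreaRect(np.c_[X[m],Y[m]].astype(np.float32)))
E
python3 - <<'E'
from h import *
o=ctrl.get_obs();print(o['eef_pos'],o['opening'])
shot('wrist','w3.png'); ramp_chock('w3')
a=np.radians(72.8); m=np.array([.4357,-.0287,0])-.005*np.array([np.cos(a),np.sin(a),0])
mv(m+[0,0,.2],hd(-17.2)); mv(m+[0,0,.06],hd(-17.2)); print(ctrl.get_obs()['q'])
E
```

```text
[0.52250014 0.33331397 0.16130033] 0.7690236025625411
1 top centre ((-54.0360107421875, 59.35584259033203), (39.9625358581543, 33.05776596069336), 89.98758697509766) 1923 z 31.42319272580981
   all ((-43.76431655883789, 59.36750793457031), (53.8134765625, 39.99767303466797), 0.17282065749168396)
shift [ -40.7 -376.6  -12.4] turn [96.2  5.1 -5.5]
shift [  98.4 -376.3  -28.6] turn [96.2  5.1 -5.5]
[ 0.4115306   0.29408618  1.62449676 -0.07428     1.12944874 -0.94092292]
```

Request:
step_arm(
  motion=[
    [-41, -80, -12, 20, 1, -1.1, 60],
    [-41, -130, -12, 31, 1.6, -1.8, 60],
    [-41, -180, -12, 42, 2.2, -2.4, 60],
    [-41, -230, -12, 53, 2.8, -3, 60],
    [-41, -280, -12, 63, 3.4, -3.6, 60],
    [-41, -330, -12, 74, 4, -4.2, 60],
    [-41, -377, -12, 85, 4.5, -4.8, 60],
    [-41, -377, -12, 96.2, 5.1, -5.5, 60],
    [-41, -377, -12, 96.2, 5.1, -5.5, 60],
    [-41, -377, -12, 96.2, 5.1, -5.5, 60],
  ],
)

```text
time_s: 8.62
eef_pos: [0.4345, -0.0337, 0.1998]
eef_rot: [0.419, 0.569, 0.421, -0.569]
wrist_force: [-0.7, 0.3, -0.5]
opening: 0.765
```

Request:
step_arm(
  motion=[
    [0, 0, 0, 0, 0, 0, 60],
    [0, 0, 0, 0, 0, 0, 60],
  ],
)

```text
time_s: 8.88
eef_pos: [0.4351, -0.0332, 0.2011]
eef_rot: [0.42, 0.569, 0.42, -0.568]
wrist_force: [-0.2, 0.3, -0.3]
opening: 0.764
```

```bash
python3 - <<'E'
from h import *
a=np.radians(72.8); m=np.array([.4357,-.0287,0])-.005*np.array([np.cos(a),np.sin(a),0])
mv(m+[0,0,.06],hd(-17.2))
T=toolT();print(T[:3,3])
im,d,T,K=load('top1'); P=cloud(d,T,K).reshape(-1,3); P=P[~np.isnan(P[:,0])]
for z0,z1 in((.01,.06),(.06,.12),(.12,.3)):
    s=P[(abs(P[:,1]+.04)<.06)&(P[:,2]>z0)&(P[:,2]<z1)&(P[:,0]>.455)]; print(z0,s[:,0].min() if len(s) else None)
E
```

```text
shift [141.1  -1.    0.8] turn [ 0.2 -0.1 -0.1]
[ 0.43514597 -0.03318656  0.20112563]
0.01 0.4557938285872895
0.06 0.5161308994325455
0.12 0.599115496228779
```

```bash
python3 - <<'E'
from h import *
for n in('w1','top1'):
    im,d,T,K=load(n); P=cloud(d,T,K).reshape(-1,3); P=P[~np.isnan(P[:,0])]
    for y in (-.02,-.035,-.05,-.065,-.08):
        s=P[(abs(P[:,1]-y)<.006)&(P[:,2]>.006)&(P[:,2]<.1)&(P[:,0]>.47)&(P[:,0]<.6)]; print(n,y,np.sort(s[:,0])[:3].round(3),s[np.argsort(s[:,0])[:3],2].round(3) if len(s) else None)
E
```

```text
w1 -0.02 [0.515 0.515 0.515] [0.007 0.008 0.012]
w1 -0.035 [0.508 0.509 0.509] [0.008 0.011 0.014]
w1 -0.05 [0.504 0.504 0.504] [0.008 0.007 0.01 ]
w1 -0.065 [0.499 0.5   0.5  ] [0.007 0.009 0.009]
w1 -0.08 [0.496 0.496 0.496] [0.012 0.011 0.012]
top1 -0.02 [0.508 0.517 0.517] [0.006 0.006 0.009]
top1 -0.035 [0.508 0.508 0.511] [0.007 0.007 0.012]
top1 -0.05 [0.506 0.506 0.508] [0.006 0.01  0.009]
top1 -0.065 [0.497 0.503 0.503] [0.008 0.007 0.01 ]
top1 -0.08 [0.495 0.498 0.5  ] [0.009 0.009 0.012]
```

Clear: the cleaner's edge is at x ≥ 0.50 and the finger reaches 0.48. Descend, then grasp.

Request:
step_arm(
  motion=[
    [60, -1, 0.8, 0, 0, 0, 60],
    [120, -1, 0.8, 0, 0, 0, 60],
    [175, -1, 0.8, 0, 0, 0, 60],
    [198, -1, 0.8, 0, 0, 0, 60],
    [198, -1, 0.8, 0, 0, 0, 60],
    [198, -1, 0.8, 0, 0, 0, 200],
    [198, -1, 0.8, 0, 0, 0, 200],
    [198, -1, 0.8, 0, 0, 0, 200],
    [198, -1, 0.8, 0, 0, 0, 200],
    [198, -1, 0.8, 0, 0, 0, 200],
  ],
)

```text
time_s: 10.12
eef_pos: [0.4364, -0.0343, 0.0052]
eef_rot: [0.421, 0.571, 0.419, -0.567]
wrist_force: [0.1, 0.8, 7.8]
opening: 0.458
```

```bash
python3 - <<'E'
from h import *
T=toolT(); ax=np.array([np.cos(np.radians(72.8)),np.sin(np.radians(72.8)),0])
t=T[:3,3]; off=(np.array([.4357,-.0287,0])-t)@ax; print(t,'mid is',off,'ahead')
p=C+(-.0435-off)*RX-.0625*RY
mv(t+[0,0,.15],T[:3,1])
mv(p+RN*.14,-RY,RN); mv(p+RN*(t[2]+.01),-RY,RN)
E
```

```text
[ 0.43635223 -0.03426881  0.00519684] mid is 0.005126888455926428 ahead
shift [-150.     0.8   -0.3] turn [ 0.  -0.1 -0.3]
shift [-154.2  -11.1 -256.8] turn [83.6  5.4  4.9]
shift [ -30.2    3.3 -258.3] turn [83.6  5.4  4.9]
```

Request:
step_arm(
  motion=[
    [-50, 0, 0, 0, 0, 0, 200],
    [-110, 0, 0, 0, 0, 0, 200],
    [-155, 0, 0, 10, 0.6, 0.6, 200],
    [-155, -3, -55, 20, 1.3, 1.2, 200],
    [-155, -5, -110, 31, 2, 1.8, 200],
    [-155, -8, -160, 42, 2.7, 2.5, 200],
    [-155, -10, -210, 53, 3.4, 3.1, 200],
    [-154, -11, -257, 63, 4.1, 3.7, 200],
    [-154, -11, -257, 74, 4.8, 4.3, 200],
    [-154, -11, -257, 83.6, 5.4, 4.9, 200],
  ],
)

```text
time_s: 11.38
eef_pos: [0.4992, 0.2159, 0.1581]
eef_rot: [-0.031, 0.745, -0.038, -0.666]
wrist_force: [-0.7, 0.6, -1.4]
opening: 0.458
```

Request:
step_arm(
  motion=[
    [0, 0, 0, 0, 0, 0, 200],
    [0, 0, 0, 0, 0, 0, 200],
    [0, 0, 0, 0, 0, 0, 200],
  ],
)

```text
time_s: 11.75
eef_pos: [0.4998, 0.2146, 0.1582]
eef_rot: [-0.029, 0.745, -0.036, -0.666]
wrist_force: [-0.2, -0.5, -1.1]
opening: 0.457
```

```bash
python3 - <<'E'
from h import *
p=C+(-.0435-.0051)*RX-.0625*RY
mv(p+RN*.015,-RY,RN); print(ctrl.get_obs()['q'])
E
```

```text
shift [123.5   1.   -2.2] turn [5.5 0.6 0.4]
[ 0.20976507  0.12701699  1.83003673 -0.0427952   1.07916168  1.89195447]
```

Request:
step_arm(
  motion=[
    [50, 1, -2, 5.5, 0.6, 0.4, 200],
    [90, 1, -2.2, 5.5, 0.6, 0.4, 200],
    [115, 1, -2.2, 5.5, 0.6, 0.4, 200],
    [123.5, 1, -2.2, 5.5, 0.6, 0.4, 200],
    [123.5, 1, -2.2, 5.5, 0.6, 0.4, 200],
    [123.5, 1, -2.2, 5.5, 0.6, 0.4, 200],
  ],
)

```text
time_s: 12.5
eef_pos: [0.5166, 0.212, 0.0369]
eef_rot: [-0.063, 0.746, -0.071, -0.659]
wrist_force: [1.1, 0.6, -1.8]
opening: 0.459
```

```bash
python3 - <<'E'
from h import *
p=C+(-.0435-.0051)*RX-.0625*RY
mv(p+RN*.0052,-RY,RN)
E
```

```text
shift [10.9  0.7  1. ] turn [-0.  -0.2  0. ]
```

Request:
step_arm(
  motion=[
    [5, 0.7, 1, 0, -0.2, 0, 200],
    [8, 0.7, 1, 0, -0.2, 0, 200],
    [10, 0.7, 1, 0, -0.2, 0, 200],
    [10, 0.7, 1, 0, -0.2, 0, 200],
  ],
)

```text
time_s: 13.0
eef_pos: [0.5155, 0.2111, 0.0262]
eef_rot: [-0.063, 0.744, -0.071, -0.661]
wrist_force: [-4.7, -0.4, 7.4]
opening: 0.456
```

Request:
step_arm(
  motion=[
    [10, 0.7, 1, 0, -0.2, 0, 100],
    [10, 0.7, 1, 0, -0.2, 0, 60],
    [10, 0.7, 1, 0, -0.2, 0, 60],
    [10, 0.7, 1, 0, -0.2, 0, 60],
    [-30, 0.7, 1, 0, -0.2, 0, 60],
    [-90, 0.7, 1, 0, -0.2, 0, 60],
    [-150, 0.7, 1, 0, -0.2, 0, 60],
    [-190, 0.7, 1, 0, -0.2, 0, 60],
    [-190, 0.7, 1, 0, -0.2, 0, 60],
    [-190, 0.7, 1, 0, -0.2, 0, 60],
  ],
)

```text
time_s: 14.25
eef_pos: [0.4917, 0.2147, 0.2129]
eef_rot: [-0.063, 0.743, -0.071, -0.662]
wrist_force: [-0.2, -0.2, -0.0]
opening: 0.761
```

```bash
python3 - <<'E'
from h import *
shot('wrist','w4.png'); ramp_chock('w4'); shot('top','top2.png'); ramp_chock('top2')
mv((.36,-.05,.22),hd(11.4)); mv((.39,-.17,.22),hd(11.4)); print(ctrl.get_obs()['q'])
E
```

```text
1 top centre ((-52.717315673828125, 58.64495086669922), (33.75419998168945, 40.48686981201172), 0.1168588250875473) 1447 z 31.440792749491568
   all ((-43.01202392578125, 58.54136276245117), (53.16480255126953, 40.7327766418457), 0.11582085490226746)
-1 top centre ((-54.619598388671875, -64.14641571044922), (33.464351654052734, 39.842899322509766), 0.3559323847293854) 1407 z 31.389454320705426
   all ((-44.61164474487305, -64.19625854492188), (53.40708541870117, 40.052024841308594), 0.1893220692873001)
1 top centre ((-49.71227264404297, 62.42586135864258), (35.32259750366211, 40.40130615234375), 1.2094085216522217) 160 z 31.499920452376642
   all ((-40.87751770019531, 58.65431213378906), (53.38812255859375, 48.88760757446289), 0.4076775908470154)
-1 top centre ((-51.70758056640625, -60.561248779296875), (34.27156448364258, 41.274375915527344), 2.18430495262146) 168 z 31.686078817508314
   all ((-28.41827392578125, -62.437862396240234), (49.73886489868164, 84.68901824951172), 79.08031463623047)
shift [-16.4 284.7  77.2] turn [-112.2   -4.1   -6.4]
shift [-10.4 396.8  25.2] turn [-112.2   -4.1   -6.4]
[ 0.2182543   0.04924085  1.79720381 -0.04969144  1.19289461  1.9962744 ]
```

View pics/w4.png

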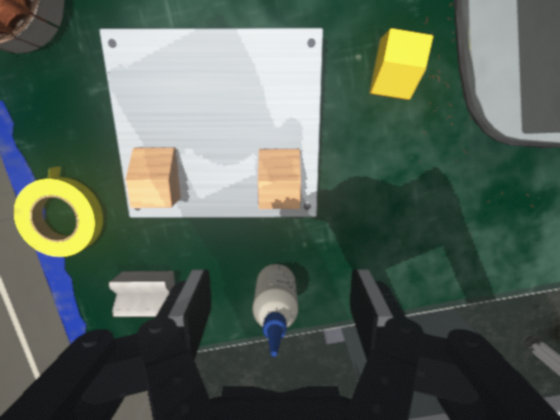

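Both chocks stand side by side with thick ends downhill, at about (153,178) and (280,178), and the bottle at (275,300) is untouched. Now to the reel.

Request:
step_arm(
  motion=[
    [-16, 60, 16, -11, 0, 0, 60],
    [-16, 120, 32, -21, -0.8, -1.2, 60],
    [-16, 180, 48, -32, -1.2, -1.8, 60],
    [-16, 240, 64, -42, -1.6, -2.4, 60],
    [-16, 285, 77, -53, -2, -3, 60],
    [-14, 320, 60, -64, -2.4, -3.6, 60],
    [-12, 360, 42, -75, -2.8, -4.3, 60],
    [-10, 397, 25, -86, -3.2, -5, 60],
    [-10, 397, 25, -97, -3.6, -5.6, 60],
    [-10, 397, 25, -108, -4, -6.2, 60],
  ],
)

```text
time_s: 15.6
eef_pos: [0.3905, -0.1706, 0.2192]
eef_rot: [0.46, 0.546, 0.461, -0.528]
wrist_force: [-0.6, -0.3, -0.1]
opening: 0.763
```

Request:
step_arm(
  motion=[
    [0, 0, 0, -4, 0, 0, 60],
    [0, 0, 0, -4, 0, 0, 60],
    [0, 0, 0, -4, 0, 0, 60],
  ],
)

```text
time_s: 15.98
eef_pos: [0.391, -0.1697, 0.2203]
eef_rot: [0.479, 0.531, 0.477, -0.512]
wrist_force: [0.1, 0.4, -0.4]
opening: 0.763
```

```bash
python3 - <<'E'
from h import *
o=ctrl.get_obs();print(o['eef_pos'],o['q'])
im,d,T,K=shot('wrist','w5.png')
P=cloud(d,T,K).reshape(-1,3);P=P[~np.isnan(P[:,0])]
im,d,T,K=load('top2'); P2=cloud(d,T,K).reshape(-1,3);P2=P2[~np.isnan(P2[:,0])]
for nm,P in(('w',P),('t',P2)):
    w=P[(np.hypot(P[:,0]-.395,P[:,1]+.22)<.085)&(P[:,0]<.455)]
    for z0,z1 in((.05,.1),(.065,.1),(.08,.1)):
        b=w[(w[:,2]>z0)&(w[:,2]<z1)]; 
        if len(b)>10: print(nm,z0,len(b),b[:,2].max().round(4),cv2.minAreaRect((b[:,:2]*1000).astype(np.float32)))
    for y in (-.16,-.2,-.24):
        for a,b_ in((.01,.05),(.05,.1),(.1,.27)):
            s=P[(abs(P[:,1]-y)<.01)&(P[:,2]>a)&(P[:,2]<b_)&(P[:,0]>.44)]; print(nm,'front',y,a,np.sort(s[:,0])[:2].round(3))
E
```

```text
[ 0.39100065 -0.16968889  0.22027476] [-0.70944581 -0.16900239  1.98176999  0.02638485  1.32301208 -0.62830056]
w 0.05 6695 0.0878 ((392.5083312988281, -223.71255493164062), (69.42469787597656, 132.54029846191406), 11.111565589904785)
w 0.065 5193 0.0878 ((392.3910217285156, -223.735595703125), (63.28715515136719, 132.54029846191406), 11.111565589904785)
w 0.08 895 0.0878 ((392.86004638671875, -223.892333984375), (39.88975143432617, 132.46640014648438), 11.862358093261719)
w front -0.16 0.01 [0.485 0.486]
w front -0.16 0.05 [0.513 0.513]
w front -0.16 0.1 [0.44  0.441]
w front -0.2 0.01 [0.483 0.483]
w front -0.2 0.05 [0.485 0.485]
w front -0.2 0.1 [0.513 0.513]
w front -0.24 0.01 [0.479 0.479]
w front -0.24 0.05 [0.513 0.513]
w front -0.24 0.1 [0.513 0.513]
t 0.05 875 0.0911 ((394.46990966796875, -220.42898559570312), (67.92485046386719, 133.0570068359375), 10.912264823913574)
t 0.065 675 0.0911 ((394.47601318359375, -220.40921020507812), (64.609619140625, 132.95364379882812), 11.17320442199707)
t 0.08 115 0.0911 ((394.8805236816406, -220.09405517578125), (43.342041015625, 132.6529083251953), 12.47822093963623)
t front -0.16 0.01 [0.488 0.491]
t front -0.16 0.05 [0.516 0.516]
t front -0.16 0.1 [0.516 0.516]
t front -0.2 0.01 [0.486 0.486]
t front -0.2 0.05 [0.487 0.49 ]
t front -0.2 0.1 [0.517 0.517]
t front -0.24 0.01 [0.481 0.481]
t front -0.24 0.05 [0.515 0.523]
t front -0.24 0.1 [0.518 0.518]
```

View pics/w5.png

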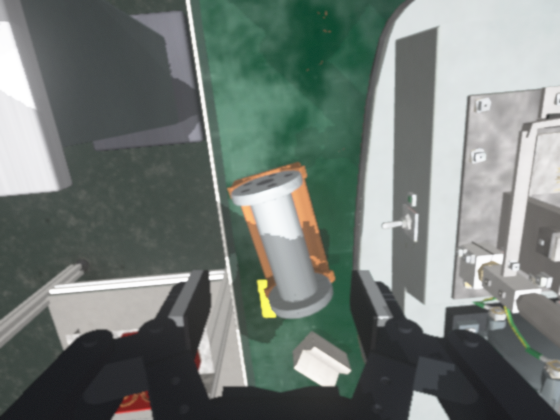

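The reel lies in its cradle at (275,243), its hub is free, and the cleaner (x ≥ 0.48) is clear of the fingers. The jaw is still 16° short in yaw, so I'll correct that and go down.

```bash
python3 - <<'E'
from h import *
mv((.3930,-.2228,.12),hd(11.2)); mv((.3930,-.2228,.029),hd(11.2))
E
```

```text
shift [99.8  4.5 54.4] turn [-16.2  -0.8  -1.3]
shift [190.7   2.6  55.9] turn [-16.2  -0.8  -1.3]
```

Request:
step_arm(
  motion=[
    [30, 4.5, 54.4, -8, -0.4, -0.6, 50],
    [60, 4.5, 54.4, -16.2, -0.8, -1.3, 50],
    [90, 4.5, 54.4, -16.2, -0.8, -1.3, 50],
    [90, 4.5, 54.4, -16.2, -0.8, -1.3, 50],
    [90, 4.5, 54.4, -16.2, -0.8, -1.3, 50],
    [90, 4.5, 54.4, -16.2, -0.8, -1.3, 50],
  ],
)

```text
time_s: 16.77
eef_pos: [0.394, -0.2239, 0.1319]
eef_rot: [0.548, 0.448, 0.545, -0.449]
wrist_force: [-0.0, -1.0, 1.3]
opening: 0.806
```

```bash
python3 - <<'E'
from h import *
mv((.3930,-.2228,.029),hd(11.2))
im,d,T,K=shot('wrist','w6.png')
P=cloud(d,T,K).reshape(-1,3);P=P[~np.isnan(P[:,0])]
w=P[(np.hypot(P[:,0]-.395,P[:,1]+.22)<.085)&(P[:,0]<.455)]
for z0,z1 in((.05,.09),(.065,.09)):
    b=w[(w[:,2]>z0)&(w[:,2]<z1)]; print(len(b),cv2.minAreaRect((b[:,:2]*1000).astype(np.float32)))
E
```

```text
shift [102.9  -1.   -1.6] turn [ 0.1  0.2 -0.1]
13809 ((392.5046691894531, -224.14324951171875), (68.90469360351562, 132.76531982421875), 11.241052627563477)
11173 ((392.3028869628906, -224.1592254638672), (63.59927749633789, 132.7601776123047), 11.04723072052002)
```

Request:
step_arm(
  motion=[
    [45, -1.7, -0.5, 0, 0.2, 0, 50],
    [80, -1.7, -0.5, 0, 0.2, 0, 50],
    [103, -1.7, -0.5, 0, 0.2, 0, 50],
    [103, -1.7, -0.5, 0, 0.2, 0, 50],
    [103, -1.7, -0.5, 0, 0.2, 0, 120],
    [103, -1.7, -0.5, 0, 0.2, 0, 220],
    [103, -1.7, -0.5, 0, 0.2, 0, 220],
    [103, -1.7, -0.5, 0, 0.2, 0, 220],
    [103, -1.7, -0.5, 0, 0.2, 0, 220],
    [103, -1.7, -0.5, 0, 0.2, 0, 220],
  ],
)

```text
time_s: 18.08
eef_pos: [0.3938, -0.2241, 0.0294]
eef_rot: [0.548, 0.45, 0.545, -0.447]
wrist_force: [4.3, 2.5, 1.8]
opening: 0.479
```

Request:
step_arm(
  motion=[
    [-4, 0, 0, 0, 0, 0, 220],
    [-10, 0, 0, 0, 0, 0, 220],
    [-30, 0, 0, 0, 0, 0, 220],
    [-60, 0, 0, 0, 0, 0, 220],
    [-100, 0, 0, 0, 0, 0, 220],
    [-140, 0, 0, 0, 0, 0, 220],
    [-140, 0, 0, 0, 0, 0, 220],
    [-140, 0, 0, 0, 0, 0, 220],
  ],
)

```text
time_s: 19.08
eef_pos: [0.3907, -0.2228, 0.1661]
eef_rot: [0.545, 0.449, 0.548, -0.448]
wrist_force: [0.1, 0.5, -5.0]
opening: 0.474
```

```bash
python3 - <<'E'
from h import *
T=toolT();print(T[:3,3]); 
jaw=RX-RY*.014
p=C+.0042*RX-.002*RY
mv((.36,-.05,.2),hd(11)); mv((.43,.1,.2),hd(0)); mv(p+RN*.15,jaw,RN)
im,d,T,K=shot('wrist','w7.png')
P=cloud(d,T,K);T=toolT(); Q=(P-T[:3,3])@T[:3,:3]*1000   # tool coords
q=Q.reshape(-1,3); q=q[~np.isnan(q[:,0])]; q=q[(np.abs(q[:,1])<40)&(np.abs(q[:,2])<85)&(q[:,0]>-70)&(q[:,0]<60)]
for lo in(-70,-40,-30,-20): 
    b=q[(q[:,0]>lo)]; print(lo,len(b),b.min(0).round(1),b.max(0).round(1))
E
```

```text
[ 0.39068064 -0.22283203  0.16614533]
shift [ -33.1    3.6 -175.6] turn [ 0.3 -0.2  0. ]
shift [ -32.6  101.6 -309.1] turn [11.3 -0.2  0.1]
shift [  -8.2  263.5 -444.1] turn [22.9 -1.5  7. ]
-70 40156 [-70.  -40.  -66.1] [12.2 40.  58.1]
-40 14324 [-40.  -35.3 -66.1] [12.2 32.9 58.1]
-30 4262 [-30.  -35.3 -66. ] [12.2 32.9 58.1]
-20 2077 [-20.  -35.2 -66. ] [12.2 32.8 58.1]
```

View pics/w7.png

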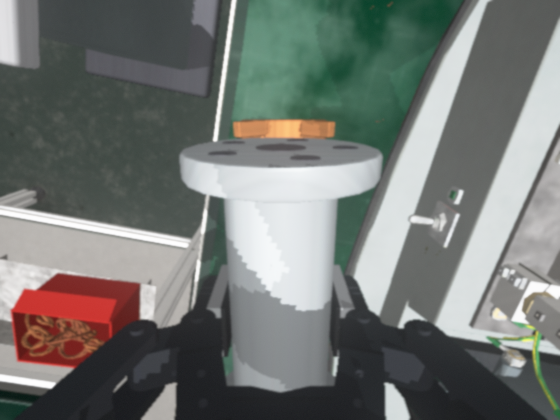

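The reel is held: near flange at (281,165), centred in the jaws, with its axis 22.6 mm behind the TCP by both grasp height and depth. Carry it in front of the cleaner to above the ramp.

Request:
step_arm(
  motion=[
    [-20, 1, -40, 0, 0, 0, 220],
    [-33, 2, -85, 0, 0, 0, 220],
    [-33, 4, -130, 0, 0, 0, 220],
    [-33, 4, -176, 0, 0, 0, 220],
    [-33, 36, -220, 4, 0, 0, 220],
    [-33, 68, -265, 8, 0, 0, 220],
    [-33, 102, -309, 11.3, 0, 0, 220],
    [-28, 135, -337, 14, -0.3, 1.5, 220],
    [-22, 170, -365, 17, -0.6, 3, 220],
    [-18, 200, -392, 20, -1, 5, 220],
  ],
)

```text
time_s: 20.38
eef_pos: [0.5104, 0.201, 0.1834]
eef_rot: [0.482, 0.556, 0.437, -0.517]
wrist_force: [0.6, -0.8, -5.4]
opening: 0.474
```

```bash
python3 - <<'E'
from h import *
jaw=RX-RY*.014
p=C+.0142*RX-.002*RY
mv(p+RN*.15,jaw,RN); mv(p+RN*.05,jaw,RN)
E
```

```text
shift [ 10.4  50.9 -70. ] turn [ 2.9 -0.2  2.2]
shift [110.3  54.6 -69.6] turn [ 2.9 -0.2  2.2]
```

Request:
step_arm(
  motion=[
    [5, 25, -35, 1.5, 0, 1, 220],
    [10, 51, -70, 2.9, -0.2, 2.2, 220],
    [10, 51, -70, 2.9, -0.2, 2.2, 220],
    [10, 51, -70, 2.9, -0.2, 2.2, 220],
    [40, 52, -70, 2.9, -0.2, 2.2, 220],
    [75, 53, -70, 2.9, -0.2, 2.2, 220],
    [105, 54.5, -69.6, 2.9, -0.2, 2.2, 220],
    [110, 54.5, -69.6, 2.9, -0.2, 2.2, 220],
    [110, 54.5, -69.6, 2.9, -0.2, 2.2, 220],
  ],
)

```text
time_s: 21.5
eef_pos: [0.5846, 0.2586, 0.082]
eef_rot: [0.48, 0.576, 0.412, -0.518]
wrist_force: [0.6, 0.2, -4.5]
opening: 0.476
```

```bash
python3 - <<'E'
from h import *
jaw=RX-RY*.014
p=C+.0142*RX-.002*RY
mv(p+RN*.05,jaw,RN); mv(p+RN*.0155,jaw,RN)
E
```

```text
shift [ 3.8 -1.3 -1.2] turn [ 0.  -0.  -0.2]
shift [38.3 -1.4 -1.1] turn [ 0.  -0.  -0.2]
```

Request:
step_arm(
  motion=[
    [15, -1.3, -1.1, 0, 0, 0, 220],
    [28, -1.3, -1.1, 0, 0, 0, 220],
    [36, -1.3, -1.1, 0, 0, -0.2, 220],
    [36, -1.3, -1.1, 0, 0, -0.2, 220],
    [36, -1.3, -1.1, 0, 0, -0.2, 220],
  ],
)

```text
time_s: 22.12
eef_pos: [0.5885, 0.2597, 0.0461]
eef_rot: [0.479, 0.575, 0.413, -0.519]
wrist_force: [0.4, -0.1, -5.5]
opening: 0.474
```

```bash
python3 - <<'E'
from h import *
jaw=RX-RY*.014
T=toolT(); q=T[:3,3]-C; print('ramp xyz',(q@RX*1000).round(1),(q@RY*1000).round(1),(q@RN*1000).round(1),ctrl.get_obs()['wrist_force'])
p=C+.0042*RX-.002*RY
mv(p+RN*.0125,jaw,RN)
E
```

```text
ramp xyz 14.7 -1.4 17.7 [ 0.44560761 -0.12159574 -5.4604563 ]
shift [  5.2 -10.5   0.8] turn [ 0.  -0.1 -0.1]
```

Request:
step_arm(
  motion=[
    [3, -3, 0, 0, 0, 0, 220],
    [4, -5, 0, 0, 0, 0, 220],
    [4, -7, 0, 0, 0, 0, 220],
    [4, -7, 0, 0, 0, 0, 220],
  ],
)

```text
time_s: 22.62
eef_pos: [0.5817, 0.261, 0.0411]
eef_rot: [0.479, 0.575, 0.413, -0.519]
wrist_force: [0.3, 0.2, -4.6]
opening: 0.476
```

```bash
cat > st.py <<'E'
from h import *
T=toolT(); q=T[:3,3]-C; o=ctrl.get_obs(); F=o['wrist_force']+[0,0,5.2]
print('ramp xyz',(q@RX*1000).round(1),(q@RY*1000).round(1),(q@RN*1000).round(1),'F ramp',(F@RX).round(1),(F@RY).round(1),(F@RN).round(1),'t',o['torque'].round(2))
mv(T[:3,3],RX-RY*.014,RN)
E
python3 st.py
```

```text
ramp xyz 7.2 -1.4 13.6 F ramp 0.3 0.3 0.5 t [-0.    0.15 -0.  ]
shift [0. 0. 0.] turn [ 0.1 -0.1 -0. ]
```

Request:
step_arm(
  motion=[
    [0.5, -1, 0, 0, 0, 0, 220],
    [0.8, -2, 0, 0, 0, 0, 220],
    [0.8, -2, 0, 0, 0, 0, 220],
  ],
)

```text
time_s: 23.0
eef_pos: [0.5803, 0.2613, 0.0402]
eef_rot: [0.479, 0.575, 0.413, -0.519]
wrist_force: [0.2, -0.8, -4.4]
opening: 0.476
```

```bash
python3 st.py
```

```text
ramp xyz 5.7 -1.3 12.9 F ramp 0.4 -0.8 0.8 t [-0.03  0.02 -0.04]
shift [0. 0. 0.] turn [ 0.  -0.1 -0.1]
```

Request:
step_arm(
  motion=[
    [0, -0.8, 0, 0, 0, 0, 220],
    [0, -1.6, 0, 0, 0, 0, 220],
    [0, -1.6, 0, 0, 0, 0, 220],
  ],
)

```text
time_s: 23.38
eef_pos: [0.5789, 0.2617, 0.0401]
eef_rot: [0.479, 0.576, 0.413, -0.519]
wrist_force: [1.9, -0.4, -3.7]
opening: 0.475
```

```bash
python3 st.py
```

```text
ramp xyz 4.2 -1.3 13.0 F ramp 2.1 -0.0 1.3 t [-0.1  -0.16 -0.  ]
shift [0. 0. 0.] turn [ 0.  -0.1 -0.1]
```

Request:
step_arm(
  motion=[
    [0.5, 0, 0, 0, 0, 0, 220],
    [0.9, 0, 0, 0, 0, 0, 220],
    [0.9, 0, 0, 0, 0, 0, 220],
  ],
)

```text
time_s: 23.75
eef_pos: [0.579, 0.2617, 0.0399]
eef_rot: [0.479, 0.576, 0.413, -0.519]
wrist_force: [-2.8, -2.2, 4.5]
opening: 0.473
```

```bash
python3 st.py
```

```text
ramp xyz 4.3 -1.2 12.8 F ramp -1.2 -2.7 9.9 t [-0.21  0.39 -0.12]
shift [0. 0. 0.] turn [ 0.  -0.1 -0.1]
```

Request:
step_arm(
  motion=[
    [-0.3, -0.5, 0, 0, 0, 0, 220],
    [-0.3, -1, 0, 0, 0, 0, 220],
    [-0.3, -1, 0, 0, 0, 0, 220],
  ],
)

```text
time_s: 24.12
eef_pos: [0.5789, 0.2618, 0.04]
eef_rot: [0.479, 0.576, 0.412, -0.518]
wrist_force: [3.8, -2.9, 3.7]
opening: 0.471
```

```bash
python3 st.py; python3 - <<'E'
from h import *
shot('wrist','w8.png'); ramp_chock('w8')
E
```

```text
ramp xyz 4.2 -1.2 12.9 F ramp 5.3 -2.1 8.3 t [-0.44 -0.6  -0.01]
shift [0. 0. 0.] turn [ 0.  -0.1 -0.2]
1 top centre ((-25.80154800415039, 58.80235290527344), (40.22772979736328, 91.31159973144531), 89.08646392822266) 9873 z 31.498431645849976
   all ((-25.793804168701172, 59.2133674621582), (91.50996398925781, 40.2556037902832), 0.059298112988471985)
-1 top centre ((-61.113277435302734, -56.67047882080078), (25.39151382446289, 26.334089279174805), 85.59679412841797) 763 z 31.574302755386466
   all ((-47.45609664916992, -56.14344787597656), (52.14292907714844, 26.334871292114258), 0.4127102792263031)
```

View pics/w8.png

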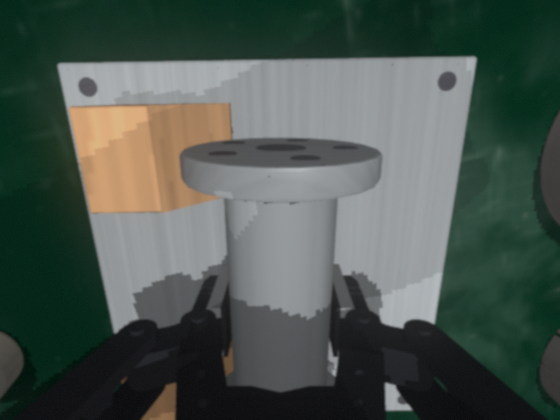

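The reel sits on the deck at (281,165) against the +y chock. The 5 N uphill reaction gives almost no yaw moment, so both flanges appear to bear. Release gently, checking before retreating.

Request:
step_arm(
  motion=[
    [0, 0, 0, 0, 0, 0, 180],
    [0, 0, 0, 0, 0, 0, 130],
    [0, 0, 0, 0, 0, 0, 110],
    [0, 0, 0, 0, 0, 0, 90],
    [0, 0, 0, 0, 0, 0, 70],
    [0, 0, 0, 0, 0, 0, 50],
    [0, 0, 0, 0, 0, 0, 50],
    [0, 0, 0, 0, 0, 0, 50],
  ],
)

```text
time_s: 25.18
eef_pos: [0.5776, 0.2618, 0.0391]
eef_rot: [0.479, 0.575, 0.413, -0.519]
wrist_force: [0.5, 0.2, -0.1]
opening: 0.807
```

```bash
python3 st.py; python3 - <<'E'
from h import *
im,d,T,K=shot('wrist','w9.png'); a=load('w8')[0]
df=np.abs(im.astype(int)-a).max(-1); df=(df>40).astype(np.uint8); print(df[130:200,150:400].sum(), df.sum())
E
```

```text
ramp xyz 2.8 -1.3 12.2 F ramp 1.0 0.3 5.0 t [ 0.04  0.04 -0.03]
shift [0. 0. 0.] turn [ 0.  -0.1 -0. ]
9 14975
```

The reel stayed put and the gripper is free, so back off square to the surface.

Request:
step_arm(
  motion=[
    [-10, 1.4, 0, 0, 0, 0, 50],
    [-30, 1.4, 0, 0, 0, 0, 50],
    [-60, 1.4, 0, 0, 0, 0, 50],
    [-110, 1.4, 0, 0, 0, 0, 50],
    [-170, 1.4, 0, 0, 0, 0, 50],
    [-200, 1.4, 0, 0, 0, 0, 50],
    [-200, 1.4, 0, 0, 0, 0, 50],
    [-200, 1.4, 0, 0, 0, 0, 50],
    [-200, 1.4, 0, 0, 0, 0, 50],
  ],
)

```text
time_s: 26.35
eef_pos: [0.554, 0.2656, 0.236]
eef_rot: [0.478, 0.574, 0.413, -0.52]
wrist_force: [-0.5, -0.1, -0.3]
opening: 0.808
```

```bash
cat > chk.py <<'E'
from h import *
import sys
im,d,T,K=shot('wrist',sys.argv[1]); P=cloud(d,T,K); q=P-C; X,Y,Z=[q@a*1000 for a in(RX,RY,RN)]
m=(Z>40)&(Z<75)&(abs(X)<50)&(abs(Y)<90); print('reel',cv2.minAreaRect(np.c_[X[m],Y[m]].astype(np.float32)),'zmax',np.percentile(Z[m],99.5))
for s in(1,-1):
    m=(Z>28)&(Z<36)&(s*Y>38)&(s*Y<90)&(X>-80)&(X<-45); print('chock',s,cv2.minAreaRect(np.c_[X[m],Y[m]].astype(np.float32)))
    m=(Z>58)&(Z<75)&(s*Y>50)&(s*Y<80)&(abs(X)<50); print('flange',s,X[m].min(),X[m].max(),Y[m].mean())
E
python3 chk.py w10.png; python3 -c "
from h import *
shot('top','top3.png');o=ctrl.get_obs();print(o['time_s'],o['eef_pos'])"
```

```text
reel ((2.3706092834472656, -1.7235336303710938), (132.52285766601562, 67.20673370361328), 88.88902282714844) zmax 69.90437541182737
chock 1 ((-58.50761032104492, 59.53761672973633), (39.69077682495117, 26.897485733032227), 89.94969177246094)
flange 1 -22.530701279867092 29.413792450873196 59.42985907839979
chock -1 ((-59.32164001464844, -62.920074462890625), (39.472328186035156, 28.566513061523438), 89.87124633789062)
flange -1 -24.073002519474485 27.544046988169267 -61.152180250953386
26.45 [0.55421609 0.26568326 0.23613432]
```

View pics/w10.png

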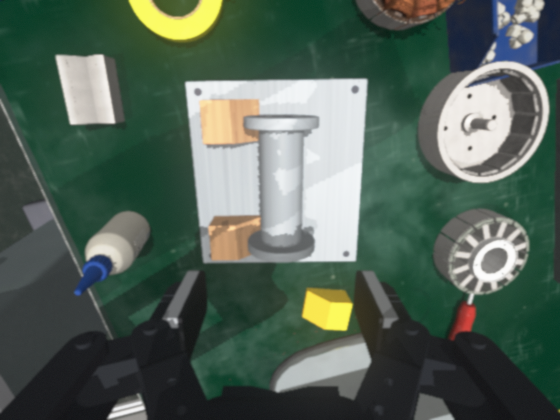

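Both flange-to-chock distances come out at 48.3–48.4 mm against the required 48, so both bear. I'll wait a second, re-check stillness and the bystanders, then hand in.

Request:
step_arm(
  motion=[
    [0, 0, 0, 0, 0, 0, 50],
    [0, 0, 0, 0, 0, 0, 50],
    [0, 0, 0, 0, 0, 0, 50],
    [0, 0, 0, 0, 0, 0, 50],
    [0, 0, 0, 0, 0, 0, 50],
    [0, 0, 0, 0, 0, 0, 50],
    [0, 0, 0, 0, 0, 0, 50],
    [0, 0, 0, 0, 0, 0, 50],
  ],
)

```text
time_s: 27.45
eef_pos: [0.5549, 0.266, 0.2378]
eef_rot: [0.479, 0.575, 0.413, -0.519]
wrist_force: [0.5, 0.7, -0.1]
opening: 0.807
```

```bash
python3 chk.py w11.png; python3 -c "
from h import *
a=load('top1')[0].astype(int);b=load('top2')[0].astype(int)
for n,(u,v) in dict(vb1=(143,279),vb2=(421,284),bottle=(194,288),tape=(122,242)).items():
    s=np.s_[v-14:v+15,u-14:u+15]; c=load('top3')[0].astype(int); print(n,'top2 diff',np.median(abs(b[s]-a[s])),'top3',np.median(abs(c[s]-a[s])),(abs(c[s]-a[s]).max(-1)>60).mean().round(2))
ctrl.hand_in()"
```

```text
reel ((2.9077491760253906, -1.6941146850585938), (132.4941864013672, 67.64185333251953), 89.00487518310547) zmax 69.97897920136212
chock 1 ((-58.379337310791016, 59.354637145996094), (26.781618118286133, 40.090293884277344), 0.11161578446626663)
flange 1 -22.355268539481727 29.397064898710195 59.7387488607501
chock -1 ((-59.37839889526367, -63.06800842285156), (28.719085693359375, 40.058815002441406), 0.0022370226215571165)
flange -1 -24.559723495806512 27.212251486433406 -61.07927424302658
vb1 top2 diff 96.0 top3 16.0 0.31
vb2 top2 diff 5.0 top3 10.0 0.0
bottle top2 diff 13.0 top3 4.0 0.0
tape top2 diff 2.0 top3 91.0 0.99
the job is handed in; nothing more can be done
```

The reel is parked on the ramp against both chocks, and the job is handed in at about 27.5 s of the 72 s allowed.

**What I did:** I set both chocks side by side on the ramp, thick ends downhill. I then lifted the reel from its cradle and carried it in front of the cleaner. I lowered it onto the ramp and eased it downhill until contact built up to about 5 N with almost no yaw moment. Only then did I open the gripper and back off.

**Last checks:**
- **Contact:** each flange sits about 48.3 mm uphill of its chock's centre, against the 48 mm required. The +y chock ended about 1.6 mm farther uphill than the other, so I turned the reel about 0.8° to match.
- **Stillness:** the reel and chocks stayed put to within 0.6 mm, which is measurement noise, over a further second with the robot clear.
- **Other things on the bench:** in the before-and-after top views the flux bottle and V-block 2 look unchanged. The V-block 1 and tape roll patches did differ. The arm was probably covering them in those views, though I did not confirm that. The final wrist picture shows V-block 1, and the tape roll in part, apparently in place.

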